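Stack the tins under the bench magnifier and hold its boom out at the red mark

ROBOT

A 7-joint arm with a two-finger parallel gripper is mounted at the origin on a cart in front of the work surface, level with it; the furniture and walls round the work are solid. World frame = base frame: x ahead of the robot, y to its left, z up, the work surface at z = 0. Lengths are in m, angles in rad, forces in N, time in s.
With the tool pointing down it reaches from about 0.4 to 0.875 m from the base axis. Payload 19.3 kg.
Tool frame: the origin (TCP) lies at the very end of the fingers, on their centre line; the grasp point (between the pads) lies 19 mm behind it; z points along the fingers, y is the line along which they close (so a half turn about z gives the same grasp; the last joint's range is limited). The gripper opens to 85 mm and grips with 20 to 120 N. Pads are 22 mm wide; open, the fingers measure 114 mm over their backs; the gripper's body (76 mm by 85 mm) begins 54 mm behind the grasp point. The pads swing forward as they close: fully open they stand 13 mm farther back than shut.
Start: joints at [1.165, 0.521, -0.036, 1.599, 0.021, 1.021, -0.113], TCP at [0.206, -0.59, 0.231] pointing down, gripper open.
Joint ranges: [-2.91, 2.91], [-0.3, 2.13], [-1.5, 1.42], [0.17, 2.43], [-1.26, 4.41], [0.16, 1.93], [-2.52, 2.52]. Speed limits (rad/s): [1.89, 1.89, 2.39, 2.39, 3.01, 3.01, 3.01].

INTERFACE

Orientations are given as [roll, pitch, yaw] about the fixed x, y, z axes, in that order (R = Rz(yaw) Ry(pitch) Rx(roll)).
In Python, from workcell import monitor, viewer, bot gives the robot as it stands.
- The arm moves only by the tool move_arm, never from a script. Its arguments are lists of equal length, an entry for each row: "gripper": the opening, from 0 (shut) to 1 (fully open); "linear": the shift along the tool's x, y, z in cm, a list of three; "twist": the turn about the tool's z in degrees. A call has 1 to 8 rows; each row shifts and turns the commanded pose from where the row before left it, along the tool's axes as they then stand; what a row does not reach is not made up. A row lasts 1/10 s, in which the tool goes at most 50 mm and 8.59 degrees, less where a joint would pass 70% of its speed; a pose out of reach is approached as far as the arm can. A call with a gripper value outside its range is refused whole. The fingers move at their own pace and stop on an object; "squeeze" is the grip in N (left out, the last holds). Time passes only in rows, so rows that do not move let the fingers close. It gives the time, the measured TCP pose, the force, the opening and the grip force at its end, in the units of the state.
- monitor.observe(): the state, without advancing time (a new reading comes with each control period).
- viewer.grab_frame(name): name is "scene" or "top" or "wrist"; returns a dict with "img" (480x640x3 uint8, red, green, blue), "K" (3x3 intrinsics, pixels), "eye" and "rotation" of the camera in the world. Camera axes: x right, y up, looking along -z (the intrinsics and any distortion apply to the point x, -y, -z); pixel columns grow to the right and rows downward; lengths in m; the calibration is good to about 2 mm. A picture is of the moment at which its call begins. There is no depth.
- bot.job_done(): hands the job in; it is judged then, once.
The state is a dict: "clock": time; "qpos": joint angles; "qd": joint speeds; "joint_efforts": joint torques, N m; "position": TCP position; "tool_rot": TCP orientation; "force": force on the tool from outside, world axes, zero at the start; "moment": the same for the moment, N m; "grip_width": finger opening in m; "finger_force": force on a finger pad.
Only numpy, scipy, OpenCV 4.12 (cv2) and the standard library are available. Lean on these libraries where they do the work, as an engineer would, in place of code of your own. Each camera call takes 0.05 s, during which the arm holds its last target. There are 200 camera calls.

TASK

Get the column of parts tins ready for inspection: set the brass tin squarely on the white tin that stands on the magnifier's pad, then the small white tin squarely on the brass one, letting go of each and leaving them standing. Then squeeze the grip of the magnifier's telescoping boom so that its orange lock button is pressed right in, draw the boom out until its yellow pointer is in line with the white line on the red clip on the scale, and finish while still holding the boom there with the button pressed in (its spring would pull it back). Do not shift the red clip, and leave the black pot, the brass collet and the steel bar alone.

Things in the scene. Friction and masses are not known exactly. Their poses are not given: they have to be found in the camera images.
- stand: Fixed green magnifier stand. Origin on the bench below the sleeve's mouth; x along the boom the way it extends, y level across, z up. Sleeve 32 wide, 26 high, x = -200 to 0, centred 82 mm up. A bench strip (26 wide, 5 high) runs to the round pad (68 dia) at x = 250. Aluminium scale 14 mm wide, top 72 mm up, at y = 20 to 34, x = -10 to 205, on a post at x = 199.
- pad_centre (a point): Centre of the top of the round pad on which the column stands, 6 mm above the bench; axes as the stand's.
- boom (a joint): How far the telescoping boom is drawn out, m: 0 fully in, 0.175 fully out; starts between 0 and 0.03, locked (a few mm of play). With the lock button pressed it slides freely against a return spring of 2.4 N (in) to 4.5 N (out); when the button is let go it locks again in the nearest notch (5.5 mm apart).
- boom_grip (a point): Middle of the boom's upright black grip block, 108 mm above the bench, axes as the stand's. Block 30 mm along the boom, 24 mm across (stand y), 73 to 129 mm above the bench; the button stands out 6 mm more on its +y side. Take it from above, fingers closing along the stand's y: one on the button, one on the plain ribbed side.
- lock_button (a joint): Travel of the lock button, m: 0 out (boom locked), 0.005 fully pressed in; the boom is free above about 0.003. A spring resists with 6 N at 0 and 10 N fully in. Pressed in means more than 0.0035.
- button_face (a point): Middle of the outer face of the orange lock button (22 mm along the boom, 26 mm high), on the +y side of the grip block, 108 mm above the bench, standing 6 mm out from the block when not pressed. It is pressed in along the stand's -y, and moves with the boom.
- pointer_tip (a point): Tip of the thin yellow pointer that stands out from the grip block over the scale, at the same place along the boom as the grip's middle, 78 mm above the bench. Moves with the boom.
- red_mark (a point): White line across the top of the red clip (10 x 18 mm) on the scale, 74 mm above the bench. Axes as the stand's: the pointer is in line with it when its x in this frame is 0. The clip is placed anew each time, where the boom reads 0.128 to 0.152.
- lens_centre (a point): Centre of the brass-rimmed lens at the boom's end, ring 60 mm dia, from 80 to 88 mm above the bench, 80 mm ahead of the grip along the boom; it passes 18 mm over the finished column.
- tin_low: Low white lidded parts tin, 49 mm dia, 18 mm high, 0.12 kg, already standing on the pad. Origin at the centre of its underside, z up.
- tin_mid: Brass-coloured lidded parts tin, 39 mm dia, 22 mm high, about 0.06 kg, standing loose on the brown mat (4 mm thick). Origin at the centre of its underside, z up.
- tin_top: Small white lidded parts tin, 35 mm dia, 16 mm high, about 0.04 kg, standing loose on the brown mat (4 mm thick). Origin at the centre of its underside, z up.
- black_pot: Bystander: black lidded pot, 41 mm dia, 44 mm high. Origin at the centre of its underside.
- collet: Bystander: brass collet, 20 mm dia, 27 mm high, standing. Origin at the centre of its underside.
- square_bar: Bystander: square steel bar, 90 x 12 x 12 mm, lying on the bench. Origin at the centre of its underside, x along it.
There are look-alikes about, which are no part of the job. What is shaped like the tin_top but pink is not meant.

How it is judged:
By the outcome, as a careful person would: the job done as asked, in the order asked, and still so for the second after the job is handed in, while the arm keeps its last pose, push and grip.
It also fails if it takes over 64 s, if anything falls off the work surface, if the arm or the gripper's body presses on something with over 40 N, if the wrist force passes 120 N, or if a joint passes its speed limit or range.

## Working session

There is one attempt and no reset: what is moved stays moved. The work goes in short steps, Python scripts to look and compute and a tool call to move; the robot and the scene stay as the last step left them, time stands still between calls to the robot, and variables do not carry over. Pictures are saved under pics/ and viewed, at most 10 in all, crops included, and the job is handed in when it is done.

Besides the shell and the picture viewer there is one more tool, called after "Request:" by a JSON object that holds its "name" and its "arguments". move_arm: Moves the arm, as the interface text tells. Its arguments: {"type":"object","properties":{"gripper":{"type":"array"},"linear":{"type":"array"},"twist":{"type":"array"},"squeeze":{"type":"number"}},"required":["gripper","linear","twist"]}

```bash
mkdir -p pics; cat > h.py <<'E'
import numpy as np, cv2
from workcell import monitor, viewer, bot
def grab(n,save=None):
    f=viewer.grab_frame(n)
    if save: cv2.imwrite('pics/'+save,cv2.cvtColor(f['img'],cv2.COLOR_RGB2BGR))
    return f
def cast(f,u,v,z):
    K=np.array(f['K']);d=np.linalg.inv(K)@[u,v,1.]
    r=np.array(f['rotation'])@[d[0],-d[1],-d[2]]
    e=np.array(f['eye']);return e+r*(z-e[2])/r[2]
def proj(f,p):
    c=np.array(f['rotation']).T@(np.array(p)-f['eye']);q=np.array(f['K'])@[c[0],-c[1],-c[2]];return q[:2]/q[2]
E
python3 - <<'E'
from h import *
s=monitor.observe();print({k:s[k] for k in('clock','position','tool_rot','grip_width','force')})
for n in('top','scene'):
    f=grab(n,n+'0.png');print(n,{k:v for k,v in f.items() if k!='img'})
E
```

```text
{'clock': 0.0, 'position': array([ 0.20580522, -0.58980431,  0.23073647]), 'tool_rot': array([-3.14047446e+00,  9.76471873e-05,  3.35819791e-01]), 'grip_width': 0.0853548080354352, 'force': array([ 0.69309366,  0.14282067, -0.31289161])}
top {'K': array([[538.59432815,   0.        , 321.74525846],
       [  0.        , 538.59432815, 234.69913367],
       [  0.        ,   0.        ,   1.        ]]), 'eye': array([0.27552523, 0.03733698, 1.14559356]), 'rotation': array([ 0.18652304,  0.01371581, -1.55017299])}
scene {'K': array([[597.58850498,   0.        , 318.16650232],
       [  0.        , 597.58850498, 245.93571788],
       [  0.        ,   0.        ,   1.        ]]), 'eye': array([-0.19353794,  0.64613562,  0.67076801]), 'rotation': array([ 1.00293682, -0.00723935, -2.29265252])}
```

View pics/top0.png

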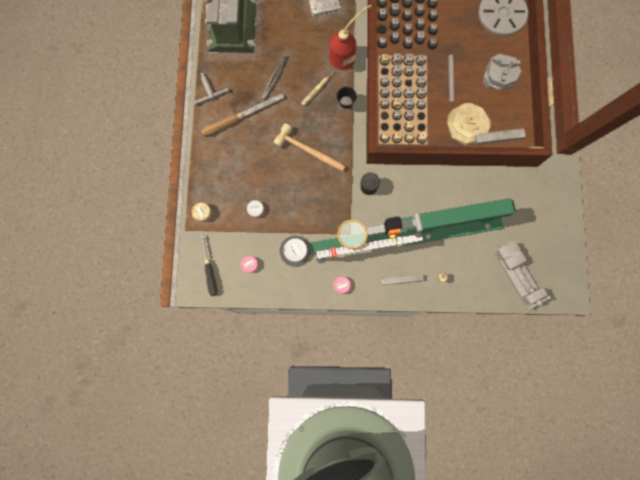

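View pics/scene0.png

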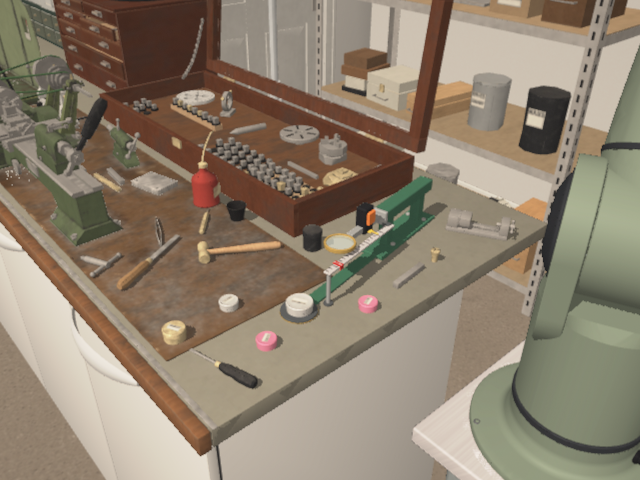

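Top view: brass tin at (201,212) and a small white tin at (256,209), both on the brown mat. The tin_low is at (294,250) on the pad, with pink look-alikes at (249,264) and (343,285). The grip with its orange button is at (394,228), and the red clip at about (334,252). The small white tin at (256,209) fits tin_top: it is white, small and on the mat. I'll confirm that with a crop and measure.

```bash
cat >> h.py <<'E'
from scipy.spatial.transform import Rotation as Ro
_g=viewer.grab_frame
def _grab(n):
    f=dict(_g(n)); r=np.array(f['rotation'])
    if r.shape==(3,): f['rotation']=Ro.from_euler('xyz',r).as_matrix()
    return f
viewer.grab_frame=_grab
E
python3 - <<'E'
from h import *
t=grab('top');c=grab('scene')
a=cv2.resize(t['img'][180:300,180:420],None,fx=3.3,fy=3.3,interpolation=cv2.INTER_CUBIC)[:,:800]
b=cv2.resize(c['img'][190:370,150:450],None,fx=2.6,fy=2.6,interpolation=cv2.INTER_CUBIC)
cv2.imwrite('pics/c1.png',a[:,:,::-1]);cv2.imwrite('pics/c2.png',b[:,:,::-1])
for n,u,v,z in(('mid',201,212,.026),('top',256,209,.02),('low',294,250,.024),('grip',393,224,.129),('redmark',334,252,.074)):
    print(n,cast(t,u,v,z).round(3))
for n,u,v,z in(('mid',175,328,.026),('top',229,299,.02),('low',299,300,.024)): print(n,cast(c,u,v,z).round(3))
E
```

```text
mid [0.531 0.316 0.026]
top [0.541 0.2   0.02 ]
low [0.453 0.115 0.024]
grip [ 0.49  -0.081  0.129]
redmark [0.442 0.031 0.074]
mid [0.527 0.319 0.026]
top [0.541 0.204 0.02 ]
low [0.453 0.115 0.024]
```

View pics/c1.png

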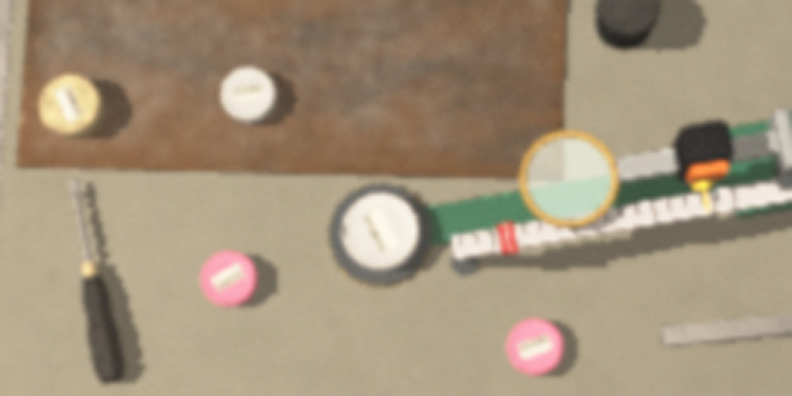

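View pics/c2.png

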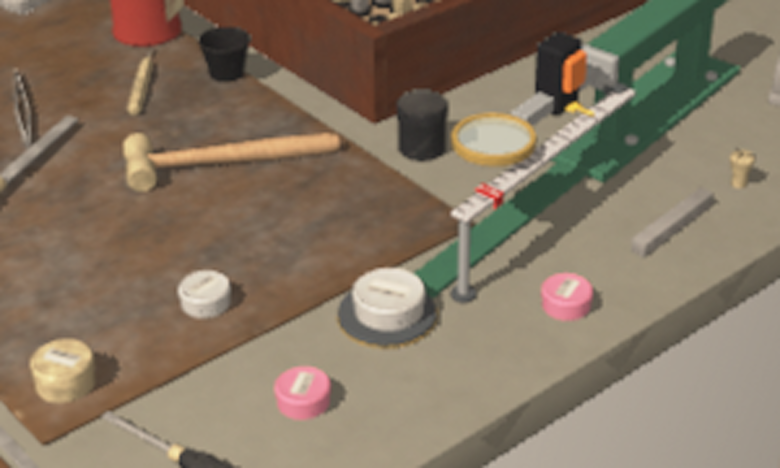

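The crops confirm it. Enlarged, the small white tin on the mat is at c1 (248,95), i.e. image (255,209). It is white, while the two look-alikes on the bench are pink. The brass tin, the white tin on the pad, the lens, the orange button facing the robot, the yellow pointer and the red clip are all visible too.

Request:
{"name": "move_arm", "arguments": {"gripper": [1, 1, 1, 1, 1, 1, 1, 1], "linear": [[3.6, -2.9, 0], [3.6, -2.9, 0], [3.6, -2.9, 0], [3.6, -2.9, 0], [3.6, -2.9, 0], [3.6, -2.9, 0], [3.6, -2.9, 0], [3.6, -2.9, 0]], "twist": [0, 0, 0, 0, 0, 0, 0, 0]}}

```text
clock: 1.0
position: [0.4021, -0.2745, 0.2314]
tool_rot: [3.141, -0.0, 0.336]
force: [0.3, 0.3, 0.2]
grip_width: 0.0853
finger_force: 0.0
```

Request:
{"name": "move_arm", "arguments": {"gripper": [1, 1, 1, 1, 1, 1, 1, 1], "linear": [[3.6, -2.9, 0], [3.6, -2.9, 0], [0, 0, 0], [0, 0, 0], [0, 0, 0], [0, 0, 0], [0, 0, 0], [0, 0, 0]], "twist": [0, 0, -8, -8, -8, -8, -8, -8]}}

```text
clock: 1.8
position: [0.4502, -0.1977, 0.2313]
tool_rot: [-3.142, 0.0, 1.179]
force: [-0.1, -0.4, -0.1]
grip_width: 0.0859
finger_force: 0.0
```

Request:
{"name": "move_arm", "arguments": {"gripper": [1, 1, 1, 1, 1], "linear": [[0, 0, 0], [0, 0, 0], [0, 0, 0], [0, 0, 0], [0, 0, 0]], "twist": [-8, -8, -8, -8, -1.5]}}

```text
clock: 2.3
position: [0.4502, -0.1977, 0.2312]
tool_rot: [-3.142, -0.0, 1.762]
force: [-0.7, 0.1, 0.1]
grip_width: 0.0856
finger_force: 0.0
```

```bash
cat >> h.py <<'E'
def go(x,y,z,yaw=None):
    "shift in cm in tool axes from the measured pose to the target, and twist"
    s=monitor.observe();p=s['position'];R=Ro.from_euler('xyz',s['tool_rot']).as_matrix()
    d=R.T@(np.array([x,y,z])-p)*100
    print('pose',p.round(4),np.degrees(s['tool_rot']).round(2),'shift',d.round(2), 'twist',None if yaw is None else round(np.degrees(s['tool_rot'][2])-yaw,2))
E
python3 - <<'E'
from h import *
s=monitor.observe();print(s['clock'],s['qpos'].round(2),s['force'].round(1))
f=grab('wrist','w1.png');print(f['eye'],f['rotation'].round(3))
go(.529,.317,.2,100.7)
E
```

```text
2.3 [ 0.68  0.34 -0.49  1.92  0.2   0.92  0.29] [-0.7  0.1  0.1]
[ 0.43526414 -0.12060804  0.37320267] [[ 0.982 -0.181 -0.059]
 [ 0.19   0.934  0.301]
 [ 0.001 -0.307  0.952]]
pose [ 0.4502 -0.1978  0.2312] [-1.7999e+02 -1.0000e-02  1.0077e+02] shift [49.1  17.36  3.13] twist 0.07
```

View pics/w1.png

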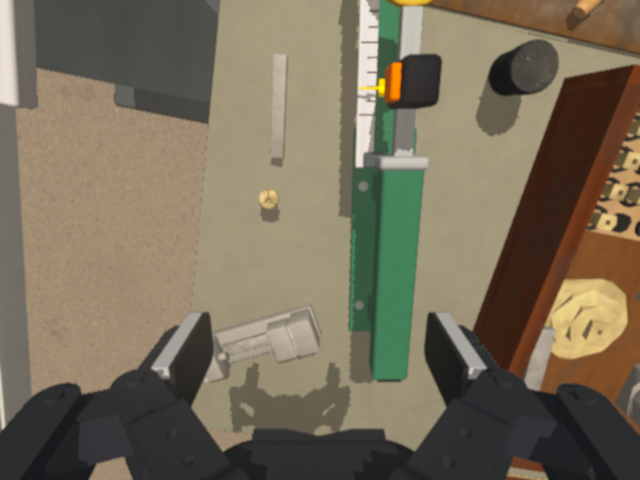

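Wrist view: the grip is at about (415,82), the pointer at (375,88), the scale edge runs from x≈356 to 380, and the sleeve is vertical in the image, so the tool is nearly aligned with the stand. I'll fly to just short of the brass tin.

Request:
{"name": "move_arm", "arguments": {"gripper": [1, 1, 1, 1, 1, 1, 1, 1], "linear": [[4.4, 1.7, 0], [4.4, 1.7, 0], [4.4, 1.7, 0], [4.4, 1.7, 0], [4.4, 1.7, 0], [4.4, 1.7, 0], [4.4, 1.7, 0], [4.4, 1.7, 0]], "twist": [0, 0, 0, 0, 0, 0, 0, 0]}}

```text
clock: 3.15
position: [0.5184, 0.1754, 0.2313]
tool_rot: [3.141, 0.0, 1.754]
force: [1.5, -1.4, 0.1]
grip_width: 0.0854
finger_force: 0.0
```

Request:
{"name": "move_arm", "arguments": {"gripper": [1, 1, 1, 1, 1], "linear": [[4.4, 1.7, 0], [3, 1.7, 0], [0, 0, 3], [0, 0, 0], [0, 0, 0]], "twist": [0, 0, 0, 0, 0]}}

```text
clock: 3.65
position: [0.5377, 0.2519, 0.2014]
tool_rot: [-3.14, 0.001, 1.756]
force: [-0.2, -0.7, 0.8]
grip_width: 0.0851
finger_force: 0.0
```

```bash
python3 - <<'E'
from h import *
f=grab('wrist','w2.png');go(.529,.317,.2,100.7)
for n,p in(('mid',(.529,.317,.026)),('top',(.541,.202,.02)),('low',(.453,.115,.024))):print(n,proj(f,p).round(1))
E
```

```text
pose [0.5382 0.2519 0.2021] [1.7999e+02 2.0000e-02 1.0060e+02] shift [6.57 0.3  0.21] twist -0.1
mid [322.4 141.4]
top [311.9 267.9]
low [208.6 334.5]
```

View pics/w2.png

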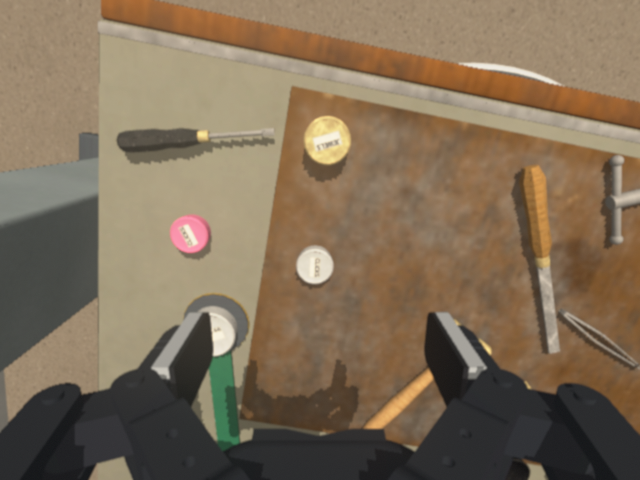

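Wrist view: brass tin at (327,140), small white tin at (315,265), tin_low at (216,330) and a pink look-alike at (190,235). The screwdriver tip at (272,133) is about 45 mm from the brass tin, so I'll approach with the gripper only 60% open. Measuring the lids now.

```bash
cat >> h.py <<'E'
def blob(f,box,lo,hi,z,n=''):
    u0,v0,u1,v1=box;hsv=cv2.cvtColor(np.ascontiguousarray(f['img'][v0:v1,u0:u1]),cv2.COLOR_RGB2HSV)
    m=cv2.morphologyEx(cv2.inRange(hsv,lo,hi),cv2.MORPH_CLOSE,np.ones((7,7)))
    c=max(cv2.findContours(m,cv2.RETR_EXTERNAL,cv2.CHAIN_APPROX_NONE)[0],key=cv2.contourArea)
    (u,v),r=cv2.minEnclosingCircle(c);e=cv2.fitEllipse(cv2.convexHull(c));u,v=u+u0,v+v0
    print(n,'circ',round(u,1),round(v,1),round(r,1),'ell',np.round([e[0][0]+u0,e[0][1]+v0,*e[1]],1),'pt',cast(f,u,v,z).round(4),cast(f,e[0][0]+u0,e[0][1]+v0,z).round(4));return c
E
python3 - <<'E'
from h import *
f=grab('wrist')
for u,v in((312,130),(327,120),(327,163),(295,150),(315,250),(315,282),(315,287),(290,262),(225,320),(205,315)):print((u,v),cv2.cvtColor(f['img'][v:v+1,u:u+1],cv2.COLOR_RGB2HSV)[0,0],end=' ')
print()
blob(f,(298,108,360,175),(18,50,120),(35,255,255),.026,'mid')
blob(f,(285,235,345,295),(0,0,130),(180,60,255),.02,'top')
t=grab('top')
blob(t,(186,198,216,226),(18,50,120),(35,255,255),.026,'mid');blob(t,(243,197,270,222),(0,0,130),(180,60,255),.02,'top');blob(t,(282,237,309,263),(0,0,130),(180,45,255),.024,'low')
E
```

```text
(312, 130) [ 22 106 235] (327, 120) [ 21 109 224] (327, 163) [ 20 112 217] (295, 150) [ 15 125 149] (315, 250) [ 21  29 229] (315, 282) [ 18  36 217] (315, 287) [ 15 101 104] (290, 262) [ 15 109 141] (225, 320) [ 22  29 230] (205, 315) [18 51 60] 
mid circ 325.6 140.2 24.8 ell [326.  140.   47.3  49.4] pt [0.5321 0.3185 0.026 ] [0.5324 0.3188 0.026 ]
top circ 313.6 264.2 19.4 ell [313.8 264.5  37.1  38.7] pt [0.5426 0.2058 0.02  ] [0.5428 0.2056 0.02  ]
mid circ 198.5 211.5 18.4 ell [199.5 210.3  17.   36.9] pt [0.5322 0.3218 0.026 ] [0.5348 0.3198 0.026 ]Traceback (most recent call last):
  File "<stdin>", line 8, in <module>
  File "h.py", line 29, in blob
    (u,v),r=cv2.minEnclosingCircle(c);e=cv2.fitEllipse(cv2.convexHull(c));u,v=u+u0,v+v0
                                        ~~~~~~~~~~~~~~^^^^^^^^^^^^^^^^^^^
cv2.error: OpenCV(4.12.0) /io/opencv/modules/imgproc/src/shapedescr.cpp:361: error: (-201:Incorrect size of input array) There should be at least 5 points to fit the ellipse in function 'fitEllipseNoDirect'
```

Request:
{"name": "move_arm", "arguments": {"gripper": [0.6, 0.6, 0.6, 0.6, 0.6, 0.6, 0.6, 0.6], "linear": [[3.4, 0.3, 0], [3.3, 0.3, 0], [0, 0, 4.5], [0, 0, 4.5], [0, 0, 3], [0, 0, 0], [0, 0, 0], [0, 0, 0]], "twist": [0, 0, 0, 0, 0, 0, 0, 0]}}

```text
clock: 4.6
position: [0.5325, 0.32, 0.0837]
tool_rot: [3.139, -0.001, 1.757]
force: [-0.2, 1.1, 0.9]
grip_width: 0.051
finger_force: 0.0
```

```bash
python3 - <<'E'
from h import *
go(.532,.3186,.0085,100.7);print(monitor.observe()['grip_width'])
f=grab('wrist','w3.png')
E
```

```text
pose [0.5325 0.32   0.0837] [ 1.7984e+02 -6.0000e-02  1.0069e+02] shift [-0.14 -0.1   7.52] twist -0.01
0.051022402165410354
```

View pics/w3.png

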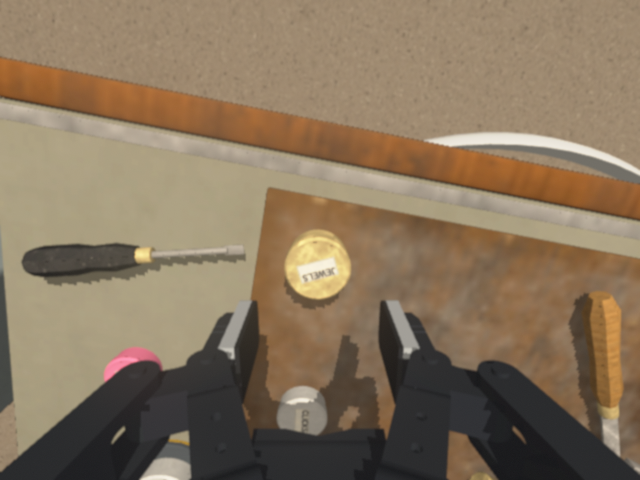

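The lid of the brass tin is at (318,267), centred between the fingers. The screwdriver tip at (243,250) is outside the fingers' path. Checking the cast position at close range.

```bash
python3 - <<'E'
from h import *
f=grab('wrist');
for v in (264,267):print(cast(f,318,v,.026).round(4))
blob(f,(280,222,360,310),(18,50,150),(35,255,255),.026,'mid')
go(.532,.3186,.0085,100.7)
E
```

```text
[0.5322 0.322  0.026 ]
[0.5326 0.3202 0.026 ]
mid circ 317.5 263.9 35.2 ell [317.5 264.4  66.7  69.7] pt [0.5319 0.322  0.026 ] [0.532  0.3217 0.026 ]
pose [0.5323 0.3199 0.0833] [ 1.7985e+02 -5.0000e-02  1.0070e+02] shift [-0.13 -0.07  7.48] twist 0.0
```

Request:
{"name": "move_arm", "arguments": {"gripper": [0.6, 0.6, 0.6, 0.6, 0.3, 0.3, 0.3, 0.3], "linear": [[0, 0, 3], [0, 0, 3], [0, 0, 1.4], [0, 0, 0], [0, 0, 0], [0, 0, 0], [0, 0, 0], [0, 0, 0]], "twist": [0, 0, 0, 0, 0, 0, 0, 0], "squeeze": 30}}

```text
clock: 5.5
position: [0.532, 0.3199, 0.0086]
tool_rot: [3.14, -0.001, 1.758]
force: [-1.5, -0.8, 9.0]
grip_width: 0.038
finger_force: 31.0
```

```bash
python3 - <<'E'
from h import *
go(.532,.3186,.16,100.7)
E
```

```text
pose [0.532  0.3199 0.0086] [ 1.7990e+02 -4.0000e-02  1.0073e+02] shift [ -0.12  -0.   -15.14] twist 0.03
```

Request:
{"name": "move_arm", "arguments": {"gripper": [0.3, 0.3, 0.3, 0.3, 0.3, 0.3, 0.3, 0.3], "linear": [[0, 0, -2], [0, 0, -4], [0, 0, -5], [0, 0, -5], [-2, -1, -2], [-4, -1.9, 0], [-4, -1.9, 0], [-4, -1.9, 0]], "twist": [0, 0, 0, 0, 0, 0, 0, 0]}}

```text
clock: 6.3
position: [0.491, 0.1679, 0.188]
tool_rot: [3.14, 0.0, 1.758]
force: [0.7, -1.2, -1.1]
grip_width: 0.0379
finger_force: 30.5
```

Request:
{"name": "move_arm", "arguments": {"gripper": [0.3, 0.3, 0.3, 0.3, 0.3, 0.3], "linear": [[-4, -1.9, 0], [-4, -1.9, 0], [-3, -1, 0], [0, 0, 0], [0, 0, 0], [0, 0, 0]], "twist": [0, 0, 0, 0, 0, 0]}}

```text
clock: 6.9
position: [0.4652, 0.0533, 0.1877]
tool_rot: [3.141, -0.0, 1.759]
force: [-0.2, 0.6, -0.5]
grip_width: 0.038
finger_force: 30.5
```

```bash
python3 - <<'E'
from h import *
f=grab('wrist','w4.png');go(.453,.115,.2,100.7);u,v=proj(f,(.453,.115,.024)).astype(int);print(u,v)
blob(f,(u-35,v-35,u+35,v+35),(0,0,150),(180,50,255),.024,'low')
s=monitor.observe();print(s['clock'],s['grip_width'],s['finger_force'])
E
```

```text
pose [0.4651 0.0534 0.1876] [ 1.7997e+02 -2.0000e-02  1.0081e+02] shift [ 6.28 -0.03 -1.24] twist 0.11
317 145
low circ 318.4 147.2 33.2 ell [318.4 146.4  62.8  64.6] pt [0.454 0.114 0.024] [0.4539 0.1146 0.024 ]
6.95 0.038123610195520734 30.5219167470932
```

View pics/w4.png

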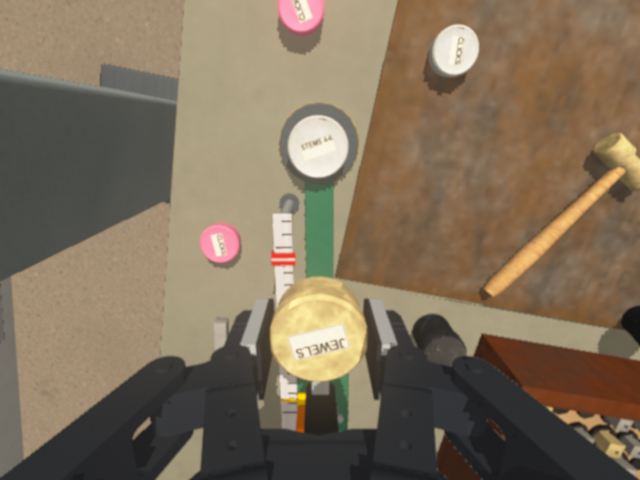

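Wrist view: tin_low on the pad is at (319,147), with the red clip at (283,259). The held brass tin has its lid centre near (319,337), and the small white tin on the mat is at (455,50). I'll check how the tin sits in the fingers against the TCP, and measure tin_low.

```bash
cat >> h.py <<'E'
def circ(P):
    A=np.c_[2*P,np.ones(len(P))];s=np.linalg.lstsq(A,(P**2).sum(1),rcond=None)[0];return s[0],s[1],np.sqrt(s[2]+s[0]**2+s[1]**2)
E
python3 - <<'E'
from h import *
f=grab('wrist');s=monitor.observe();p=s['position']
c=blob(f,(262,265,378,395),(18,50,120),(35,255,255),p[2]+.0174,'held').reshape(-1,2)+[262,265]
q=c[(c[:,1]>345)];u,v,r=circ(q.astype(float));print('held lid',u,v,r,cast(f,u,v,p[2]+.0174),'tcp',p)
c=blob(f,(282,110,356,184),(0,0,150),(180,50,255),.024,'low').reshape(-1,2)+[282,110]
q=c[c[:,1]<150];print('low up half',circ(q.astype(float)));q=c[c[:,1]>145];u,v,r=circ(q.astype(float));print('low',u,v,r,cast(f,u,v,.024))
# stand direction: scale edges at z=.072
m=cv2.inRange(cv2.cvtColor(f['img'],cv2.COLOR_RGB2HSV),(0,0,170),(180,50,255))
L=[];
for r in list(range(216,250))+list(range(272,290)):
    x=np.where(m[r,262:300])[0]
    if len(x)>5:L.append(cast(f,262+(x[0]+x[-1])/2,r,.072)[:2])
L=np.array(L);d=np.linalg.svd(L-L.mean(0))[2][0];print('scale ang',np.degrees(np.arctan2(d[1],d[0])),len(L),L.mean(0))
E
```

```text
held circ 317.0 329.5 84.8 ell [319.6 333.6 139.6 167.2] pt [0.464  0.0571 0.2048] [0.4653 0.0555 0.2048]
held lid 321.4582917704225 365.3566252589169 41.652185532398086 [0.46881445 0.04150379 0.2048462 ] tcp [0.46504374 0.05347089 0.1874462 ]
low circ 317.9 146.0 31.6 ell [317.7 145.9  61.3  63.2] pt [0.4533 0.115  0.024 ] [0.4532 0.115  0.024 ]
low up half (np.float64(317.6704500786572), np.float64(145.12274042562592), np.float64(30.269727682465998))
low 317.72288068726095 146.89589406443145 30.19499536437076 [0.4533232  0.11430147 0.024     ]
scale ang -79.58824464413716 52 [0.44109286 0.03979301]
```

Request:
{"name": "move_arm", "arguments": {"gripper": [0.3, 0.3, 0.3, 0.3, 0.3, 0.3, 0.3, 0.3], "linear": [[3, 0, 0], [3.2, 0, 0], [0, 0, 4.5], [0, 0, 4.5], [0, 0, 4], [0, 0, 0], [0, 0, 0], [0, 0, 0]], "twist": [0, 0, 0, 0, 0, 0, 0, 0]}}

```text
clock: 7.8
position: [0.4544, 0.1139, 0.0592]
tool_rot: [3.139, -0.0, 1.758]
force: [0.5, 0.2, -0.2]
grip_width: 0.038
finger_force: 30.7
```

```bash
python3 - <<'E'
from h import *
go(.4533,.1148,.0290,100.7)
f=grab('wrist','w5.png')
for z in (.0746,):
    p=monitor.observe()['position'];print(proj(f,[p[0],p[1],p[2]+.0174]),proj(f,[.4533,.1148,.024]))
E
```

```text
pose [0.4544 0.1139 0.0592] [ 1.7986e+02 -1.0000e-02  1.0075e+02] shift [ 0.1  -0.1   3.02] twist 0.05
[318.33744034 338.93092872] [316.03472318 281.15638354]
```

View pics/w5.png

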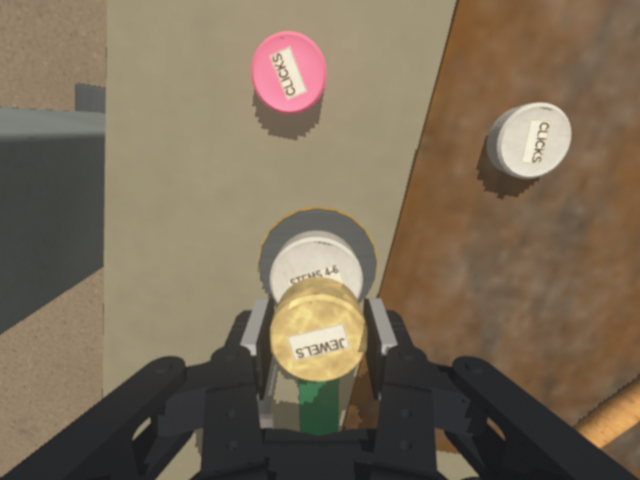

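The held lid is at (318,338), as predicted for a centred grasp. tin_low's lid spans 270–363, so it is centred at u≈316.5, about 1 mm to the left. I'll correct, lower and release.

Request:
{"name": "move_arm", "arguments": {"gripper": [0.3, 0.3, 0.3, 0.3, 0.3, 0.3], "linear": [[0.1, -0.1, 0], [0, 0, 1.2], [0, 0, 1.0], [0, 0, 0.6], [0, 0, 0.2], [0, 0, 0]], "twist": [0, 0, 0, 0, 0, 0]}}

```text
clock: 8.45
position: [0.4519, 0.1143, 0.0268]
tool_rot: [-3.141, 0.0, 1.759]
force: [-0.9, 0.5, 2.5]
grip_width: 0.0379
finger_force: 33.4
```

```bash
python3 - <<'E'
from h import *
go(.4533,.1148,.0286,100.7);print(monitor.observe()['force'])
E
```

```text
pose [0.4519 0.1143 0.0268] [-1.7996e+02  1.0000e-02  1.0076e+02] shift [ 0.03  0.15 -0.18] twist 0.06
[-0.93865671  0.47983684  2.45241548]
```

Request:
{"name": "move_arm", "arguments": {"gripper": [0.3, 0.3, 0.3, 0.3, 0.65, 0.65, 0.65, 0.65], "linear": [[0, 0, -0.2], [0, 0.15, 0], [0, 0, 0.2], [0, 0, 0], [0, 0, 0], [0, 0, 0], [0, 0, 0], [0, 0, 0]], "twist": [0, 0, 0, 0, 0, 0, 0, 0]}}

```text
clock: 9.25
position: [0.4537, 0.1145, 0.0274]
tool_rot: [3.141, -0.0, 1.758]
force: [-0.5, -0.2, -0.6]
grip_width: 0.0554
finger_force: 0.0
```

Request:
{"name": "move_arm", "arguments": {"gripper": [0.65, 0.65, 0.65, 0.65, 1, 1, 1, 1], "linear": [[0, 0, -2], [0, 0, -4], [0, 0, -5], [0, 0, -4], [-3, 0, 0], [-3.5, 0, 0], [0, 0, 0], [0, 0, 0]], "twist": [0, 0, 0, 0, 0, 0, 0, 0]}}

```text
clock: 10.05
position: [0.4658, 0.0501, 0.1773]
tool_rot: [3.142, 0.0, 1.757]
force: [-0.2, -0.6, -0.4]
grip_width: 0.0855
finger_force: 0.0
```

```bash
python3 - <<'E'
from h import *
f=grab('wrist','w6.png');go(.4533,.1148,.2,100.7)
p=proj(f,(.4533,.1148,.046)).astype(int);u,v=p;print(p)
c=blob(f,(u-45,v-45,u+45,v+45),(18,70,120),(35,255,255),.046,'mid')
blob(f,(u-45,v-45,u+45,v+45),(0,0,150),(180,50,255),.024,'low')
cv2.imwrite('pics/w6c.png',cv2.resize(f['img'][v-60:v+140,u-120:u+180],None,fx=2.5,fy=2.5,interpolation=cv2.INTER_CUBIC)[:,:,::-1])
w=proj(f,(.5425,.204,.02));print(w)
E
```

```text
pose [0.4657 0.0509 0.1773] [ 1.8000e+02 -2.0000e-02  1.0073e+02] shift [ 6.51 -0.03 -2.27] twist 0.03
[317 143]
mid circ 318.8 147.3 28.2 ell [318.3 147.1  53.4  56.1] pt [0.4546 0.1125 0.046 ] [0.4542 0.1126 0.046 ]
low circ 317.7 141.4 32.2 ell [317.7 141.3  63.1  64. ] pt [0.4532 0.1155 0.024 ] [0.4532 0.1156 0.024 ]
[461.35110175  40.49669629]
```

View pics/w6c.png

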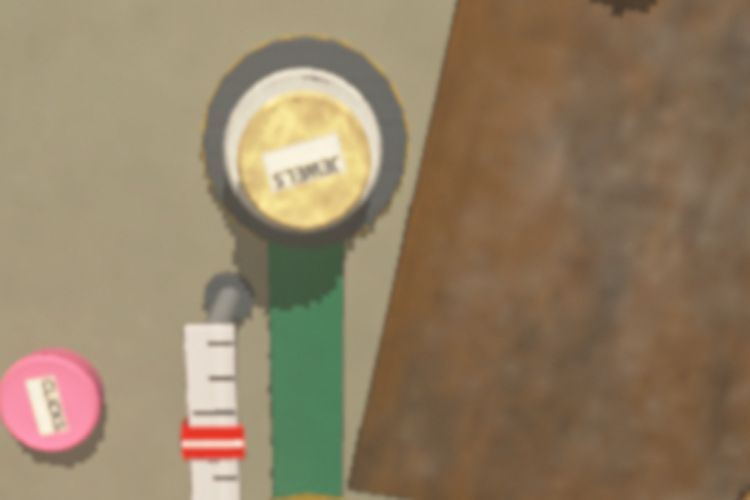

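Brass lid at about (319,147), tin_low at about (318,141.4). By ray casting the brass tin is about 3 mm off towards the stand's -x and 1 mm sideways. I'll regrasp it and correct.

Request:
{"name": "move_arm", "arguments": {"gripper": [0.7, 0.7, 0.7, 0.7, 0.7, 0.7, 0.7, 0.7], "linear": [[3.1, 0, 0], [3.2, 0.1, 0], [0, 0, 4.5], [0, 0, 4.5], [0, 0, 3.5], [0, 0, 1.4], [0, 0, 0.5], [0, 0, 0]], "twist": [0, 0, 0, 0, 0, 0, 0, 0]}}

```text
clock: 10.9
position: [0.4547, 0.1136, 0.0331]
tool_rot: [-3.141, -0.0, 1.76]
force: [0.0, -0.5, -0.0]
grip_width: 0.06
finger_force: 0.0
```

Request:
{"name": "move_arm", "arguments": {"gripper": [0.3, 0.3, 0.3, 0.3, 0.3], "linear": [[0, 0, 0], [0, 0, 0], [0, 0, 0], [0, 0, 0], [0, 0, 0]], "twist": [0, 0, 0, 0, 0]}}

```text
clock: 11.4
position: [0.4556, 0.113, 0.0345]
tool_rot: [3.14, -0.0, 1.758]
force: [-2.2, 1.9, 6.0]
grip_width: 0.0378
finger_force: 29.3
```

Request:
{"name": "move_arm", "arguments": {"gripper": [0.3, 0.3, 0.3, 0.3, 0.3, 0.7, 0.7, 0.7], "linear": [[0, 0, -0.4], [0.15, -0.05, 0], [0.15, 0, 0], [0, 0, 0.4], [0, 0, 0.05], [0, 0, 0], [0, 0, 0], [0, 0, 0]], "twist": [0, 0, 0, 0, 0, 0, 0, 0]}}

```text
clock: 12.2
position: [0.4539, 0.1155, 0.0326]
tool_rot: [-3.141, -0.0, 1.758]
force: [-0.7, 0.8, -1.1]
grip_width: 0.0597
finger_force: 0.0
```

Request:
{"name": "move_arm", "arguments": {"gripper": [0.7, 0.7, 0.7, 0.7, 1, 1, 1, 1], "linear": [[0, 0, -2], [0, 0, -4], [0, 0, -5], [0, 0, -4], [-3, 0, 0], [-3.5, 0, 0], [0, 0, 0], [0, 0, 0]], "twist": [0, 0, 0, 0, 0, 0, 0, 0]}}

```text
clock: 13.0
position: [0.4661, 0.0512, 0.1827]
tool_rot: [-3.141, -0.0, 1.757]
force: [-0.4, 0.6, 0.3]
grip_width: 0.0858
finger_force: 0.0
```

```bash
python3 - <<'E'
from h import *
f=grab('wrist','w7.png');go(.5425,.204,.2,100.7)
p=proj(f,(.4533,.1148,.046)).astype(int);u,v=p;print(p)
blob(f,(u-45,v-45,u+45,v+45),(18,70,120),(35,255,255),.046,'mid')
blob(f,(u-45,v-45,u+45,v+45),(0,0,150),(180,50,255),.024,'low')
w=proj(f,(.5425,.204,.02)).astype(int);print(w);blob(f,(w[0]-35,max(0,w[1]-35),w[0]+35,w[1]+35),(0,0,130),(180,60,255),.02,'top')
print(f['eye'],f['K'][0][0])
E
```

```text
pose [0.4659 0.052  0.1827] [-1.7999e+02 -2.0000e-02  1.0073e+02] shift [13.51 10.35 -1.73] twist 0.03
[317 144]
mid circ 319.6 143.4 27.6 ell [318.9 143.5  52.4  54.8] pt [0.455  0.1161 0.046 ] [0.4545 0.1159 0.046 ]
low circ 317.1 142.5 31.6 ell [317.1 142.4  62.3  62.7] pt [0.4532 0.1155 0.024 ] [0.4531 0.1155 0.024 ]
[457  43]
top circ 457.4 44.3 26.7 ell [457.2  44.3  47.5  53.4] pt [0.5423 0.2035 0.02  ] [0.5421 0.2035 0.02  ]
[0.4515419  0.12840428 0.32465233] 368.26561678583965
```

The brass tin is now within about 1.5 mm of tin_low's centre. On to tin_top.

Request:
{"name": "move_arm", "arguments": {"gripper": [0.6, 0.6, 0.6, 0.6, 0.6, 0.6, 0.6, 0.6], "linear": [[3.4, 2.6, 0], [3.4, 2.6, 0], [3.4, 2.6, 0], [3.3, 2.5, 0], [0, 0, 4.8], [0, 0, 4.8], [0, 0, 0], [0, 0, 0]], "twist": [0, 0, 0, 0, 0, 0, 0, 0]}}

```text
clock: 13.85
position: [0.5416, 0.2046, 0.0874]
tool_rot: [-3.14, -0.0, 1.76]
force: [1.5, 0.8, -0.1]
grip_width: 0.0513
finger_force: 0.0
```

```bash
python3 - <<'E'
from h import *
f=grab('wrist','w8.png');go(.5423,.2035,.0075,100.7)
u,v=proj(f,(.5423,.2035,.02)).astype(int);print(u,v)
c=blob(f,(u-45,v-45,u+45,v+45),(0,0,130),(180,60,255),.02,'top').reshape(-1,2)+[u-45,v-45]
q=c[c[:,1]>v+3].astype(float);a=circ(q);print(a,cast(f,a[0],a[1],.02))
E
```

```text
pose [0.5426 0.2046 0.0887] [ 1.7992e+02 -4.0000e-02  1.0078e+02] shift [-0.11 -0.06  8.12] twist 0.08
318 263
top circ 319.8 259.8 29.4 ell [319.9 260.1  57.6  58.6] pt [0.5425 0.2057 0.02  ] [0.5426 0.2055 0.02  ]
(np.float64(319.83670283130846), np.float64(259.6759555404801), np.float64(29.13333399664663)) [0.54247646 0.20578426 0.02      ]
```

Request:
{"name": "move_arm", "arguments": {"gripper": [0.6, 0.6, 0.6, 0.6, 0.3, 0.3, 0.3, 0.3], "linear": [[0.1, 0, 3], [0, 0, 3], [0, 0, 1.8], [0, 0, 0.3], [0, 0, 0], [0, 0, 0], [0, 0, 0], [0, 0, 0]], "twist": [0, 0, 0, 0, 0, 0, 0, 0], "squeeze": 25}}

```text
clock: 14.7
position: [0.5431, 0.205, 0.0079]
tool_rot: [3.139, -0.001, 1.758]
force: [-1.9, -1.1, 10.7]
grip_width: 0.034
finger_force: 25.5
```

Request:
{"name": "move_arm", "arguments": {"gripper": [0.3, 0.3, 0.3, 0.3, 0.3, 0.3, 0.3, 0.3], "linear": [[0, 0, 0], [0, 0, -4], [0, 0, -4.5], [0, 0, -4.5], [0, 0, -4.5], [-2, -1, 0], [0, 0, 0], [0, 0, 0]], "twist": [0, 0, 0, 0, 0, 0, 0, 0]}}

```text
clock: 15.5
position: [0.5361, 0.1825, 0.1818]
tool_rot: [3.14, 0.0, 1.757]
force: [0.9, -0.5, -0.4]
grip_width: 0.0334
finger_force: 25.3
```

```bash
python3 - <<'E'
from h import *
go(.4659,.052,.185,100.7)
s=monitor.observe();print(s['clock'],s['grip_width'],s['finger_force'])
E
```

```text
pose [0.5361 0.1825 0.1818] [1.7992e+02 1.0000e-02 1.0069e+02] shift [-11.53  -9.32  -0.33] twist -0.01
15.5 0.033437096103139524 25.31936466693878
```

Request:
{"name": "move_arm", "arguments": {"gripper": [0.3, 0.3, 0.3, 0.3, 0.3, 0.3, 0.3], "linear": [[-3.8, -3.1, 0], [-3.8, -3.1, 0], [-2.9, -2.4, 0], [-1, -0.7, 0], [0, 0, 0], [0, 0, 0], [0, 0, 0]], "twist": [0, 0, 0, 0, 0, 0, 0]}}

```text
clock: 16.2
position: [0.4665, 0.0541, 0.1808]
tool_rot: [3.141, -0.001, 1.76]
force: [-0.5, 0.8, 0.1]
grip_width: 0.0336
finger_force: 25.3
```

```bash
python3 - <<'E'
from h import *
f=grab('wrist','w9.png');s=monitor.observe();p=s['position'];go(.4546,.116,.05,100.7)
u,v=proj(f,(.4546,.116,.046)).astype(int)
blob(f,(u-45,v-45,u+45,v+45),(18,70,120),(35,255,255),.046,'mid')
pu,pv=proj(f,[p[0],p[1],p[2]+.012]).astype(int);print('held pred',pu,pv)
blob(f,(pu-60,pv-70,pu+60,pv+60),(0,0,175),(180,45,255),p[2]+.012,'held')
I=f['img'][max(0,v-50):,pu-150:pu+150];cv2.imwrite('pics/w9c.png',cv2.resize(I,None,fx=1.6,fy=1.6)[:600,:,::-1])
E
```

```text
pose [0.4663 0.054  0.1807] [ 1.7999e+02 -5.0000e-02  1.0084e+02] shift [6.300e+00 1.000e-02 1.308e+01] twist 0.14
mid circ 318.0 147.8 27.4 ell [317.7 148.   52.6  54.4] pt [0.4547 0.116  0.046 ] [0.4545 0.1158 0.046 ]
held pred 317 330
held circ 296.5 328.5 62.5 ell [311.9 320.7  81.5 135.4] pt [0.4578 0.0535 0.1927] [0.4632 0.0581 0.1927]
```

View pics/w9c.png

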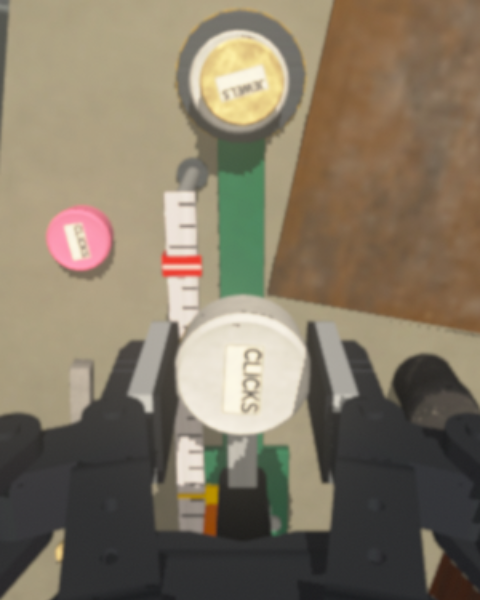

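The held white lid (crop (242,369), image (318,328)) is within 1 mm of the predicted TCP axis. The brass tin sits centrally on tin_low at (318,148). I'll place tin_top.

Request:
{"name": "move_arm", "arguments": {"gripper": [0.3, 0.3, 0.3, 0.3, 0.3, 0.3, 0.3, 0.3], "linear": [[3, 0, 0], [3.2, 0, 0], [0, 0, 4.5], [0, 0, 4.5], [0, 0, 3], [0, 0, 0], [0, 0, 0], [0, 0, 0]], "twist": [0, 0, 0, 0, 0, 0, 0, 0]}}

```text
clock: 17.05
position: [0.4553, 0.1142, 0.0623]
tool_rot: [3.139, -0.0, 1.758]
force: [0.3, -0.2, -0.2]
grip_width: 0.0338
finger_force: 25.4
```

```bash
python3 - <<'E'
from h import *
go(.4547,.1152,.0499,100.7)
E
```

```text
pose [0.4553 0.1142 0.0623] [ 1.7988e+02 -1.0000e-02  1.0075e+02] shift [ 0.11 -0.04  1.24] twist 0.05
```

Request:
{"name": "move_arm", "arguments": {"gripper": [0.3, 0.3, 0.3, 0.3, 0.3], "linear": [[0.1, 0, 0], [0, 0, 0.6], [0, 0, 0.5], [0, 0, 0.1], [0, 0, 0]], "twist": [0, 0, 0, 0, 0]}}

```text
clock: 17.55
position: [0.4545, 0.1145, 0.0491]
tool_rot: [3.141, 0.0, 1.758]
force: [-1.5, -1.7, 13.5]
grip_width: 0.034
finger_force: 27.6
```

```bash
python3 - <<'E'
from h import *
go(.4547,.1152,.0499,100.7);print(monitor.observe()['force'])
E
```

```text
pose [0.4545 0.1145 0.0491] [1.7996e+02 2.0000e-02 1.0073e+02] shift [ 0.07  0.03 -0.08] twist 0.03
[-1.53663052 -1.74239542 13.53577878]
```

Request:
{"name": "move_arm", "arguments": {"gripper": [0.3, 0.3, 0.65, 0.65, 0.65, 0.65], "linear": [[0, 0, -0.1], [0, 0, 0], [0, 0, 0], [0, 0, 0], [0, 0, 0], [0, 0, 0]], "twist": [0, 0, 0, 0, 0, 0]}}

```text
clock: 18.15
position: [0.4542, 0.1145, 0.0497]
tool_rot: [-3.142, -0.0, 1.758]
force: [0.3, 0.5, 0.7]
grip_width: 0.0554
finger_force: 0.0
```

Request:
{"name": "move_arm", "arguments": {"gripper": [0.65, 0.65, 0.65, 0.65, 1, 1, 1, 1], "linear": [[0, 0, -2], [0, 0, -4], [0, 0, -4], [0, 0, -4], [-3, 0, 0], [-3.5, 0, 0], [0, 0, 0], [0, 0, 0]], "twist": [0, 0, 0, 0, 0, 0, 0, 0]}}

```text
clock: 18.95
position: [0.4663, 0.0502, 0.1898]
tool_rot: [-3.142, -0.0, 1.757]
force: [0.0, 0.4, 0.5]
grip_width: 0.0853
finger_force: 0.0
```

```bash
python3 - <<'E'
from h import *
f=grab('wrist','w10.png');t=grab('top','t10.png');go(.4663,.054,.19,100.7)
p=proj(f,(.4546,.1155,.062)).astype(int);u,v=p
c=blob(f,(u-40,v-40,u+40,v+40),(0,0,190),(180,45,255),.062,'top')
c=blob(f,(u-45,v-45,u+45,v+45),(18,70,120),(35,255,255),.046,'mid')
blob(f,(u-50,v-50,u+50,v+50),(0,0,150),(180,50,255),.024,'low')
a=cv2.resize(f['img'][v-50:v+50,u-60:u+60],None,fx=4,fy=4,interpolation=cv2.INTER_CUBIC)
w=proj(t,(.49,-.08,.1)).astype(int);b=cv2.resize(t['img'][200:300,280:420],None,fx=2.2,fy=4,interpolation=cv2.INTER_CUBIC)
cv2.imwrite('pics/w10c.png',np.hstack([a,b])[:,:800,::-1]);print(p)
E
```

```text
pose [0.4661 0.0515 0.1897] [-1.7999e+02 -2.0000e-02  1.0079e+02] shift [ 0.25  0.07 -0.03] twist 0.09
top circ 317.4 140.6 30.1 ell [317.1 140.6  58.9  59.5] pt [0.4532 0.1171 0.062 ] [0.453  0.1171 0.062 ]
mid circ 319.0 140.0 25.5 ell [318.8 140.7  50.2  51.5] pt [0.4544 0.1172 0.046 ] [0.4543 0.1166 0.046 ]
low circ 317.3 140.8 31.0 ell [317.1 140.7  60.7  61.5] pt [0.4534 0.1156 0.024 ] [0.4532 0.1156 0.024 ]
[318 143]
```

View pics/w10c.png

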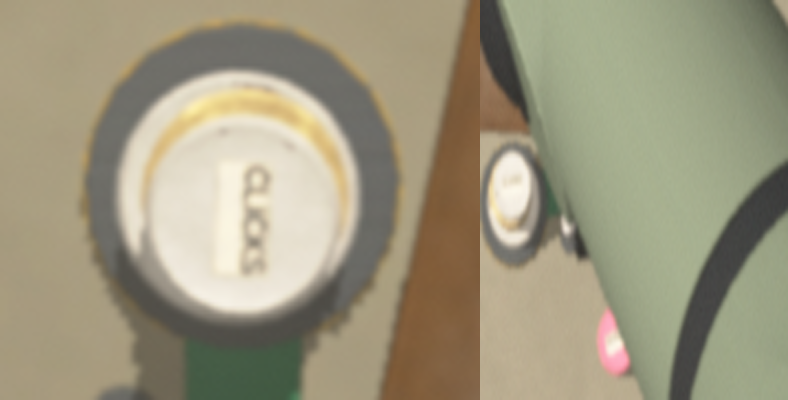

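Top lid centred at image (319,146.5), which casts to about (0.455,0.113). That is about 3 mm short along the stand's x, the same small bias as before, so I'll nudge it the same way. I have now viewed 12 pictures, over the limit of 10, so from here I'll measure by numbers only.

Request:
{"name": "move_arm", "arguments": {"gripper": [0.7, 0.7, 0.7, 0.7, 0.7, 0.7, 0.7, 0.7], "linear": [[3.1, 0, 0], [3.2, 0.1, 0], [0, 0, 4.5], [0, 0, 4.5], [0, 0, 3], [0, 0, 1.2], [0, 0, 0.4], [0, 0, 0]], "twist": [0, 0, 0, 0, 0, 0, 0, 0]}}

```text
clock: 19.85
position: [0.4558, 0.1133, 0.0544]
tool_rot: [3.141, -0.0, 1.759]
force: [0.6, -0.1, 1.2]
grip_width: 0.0596
finger_force: 0.0
```

Request:
{"name": "move_arm", "arguments": {"gripper": [0.3, 0.3, 0.3, 0.3, 0.3], "linear": [[0, 0, 0], [0, 0, 0], [0, 0, 0], [0, 0, 0], [0, 0, 0]], "twist": [0, 0, 0, 0, 0]}}

```text
clock: 20.35
position: [0.4563, 0.1129, 0.0551]
tool_rot: [3.139, 0.0, 1.758]
force: [-1.3, 0.0, 11.0]
grip_width: 0.0335
finger_force: 23.8
```

Request:
{"name": "move_arm", "arguments": {"gripper": [0.3, 0.3, 0.3, 0.3, 0.3, 0.7, 0.7, 0.7], "linear": [[0, 0, -0.4], [0.15, 0, 0], [0.1, 0, 0], [0, 0, 0.4], [0, 0, 0], [0, 0, 0], [0, 0, 0], [0, 0, 0]], "twist": [0, 0, 0, 0, 0, 0, 0, 0]}}

```text
clock: 21.15
position: [0.455, 0.1152, 0.0537]
tool_rot: [-3.141, -0.0, 1.758]
force: [0.1, 0.9, 0.9]
grip_width: 0.0597
finger_force: 0.0
```

Request:
{"name": "move_arm", "arguments": {"gripper": [0.7, 0.7, 0.7, 0.7, 1, 1, 1, 1], "linear": [[0, 0, -2], [0, 0, -4], [0, 0, -4], [0, 0, -4], [-3, 0, 0], [-3.5, 0, 0], [0, 0, 0], [0, 0, 0]], "twist": [0, 0, 0, 0, 0, 0, 0, 0]}}

```text
clock: 21.95
position: [0.4671, 0.0509, 0.1938]
tool_rot: [-3.142, -0.0, 1.757]
force: [-0.2, 0.4, -1.2]
grip_width: 0.0854
finger_force: 0.0
```

```bash
python3 - <<'E'
from h import *
def meas(f):
    u,v=proj(f,(.4546,.1155,.062)).astype(int)
    B=(u-50,v-50,u+50,v+50)
    c=blob(f,B,(18,70,120),(35,255,255),.046,'mid')
    hs=cv2.cvtColor(np.ascontiguousarray(f['img'][v-50:v+50,u-50:u+50]),cv2.COLOR_RGB2GRAY)
    C=cv2.HoughCircles(cv2.GaussianBlur(hs,(3,3),0),cv2.HOUGH_GRADIENT_ALT,1,1,param1=100,param2=.5,minRadius=20,maxRadius=50)
    if C is not None:
        for a,b,r in C[0]:
            a+=u-50;b+=v-50;print(round(a,1),round(b,1),round(r,1),cast(f,a,b,.062).round(4))
import sys
o={'img':cv2.imread('pics/w10.png')[:,:,::-1]}
f=grab('wrist','w11.png');go(.4663,.054,.19,100.7);meas(f)
g=dict(f);g['img']=np.ascontiguousarray(o['img']);print('old');meas(g)
E
```

```text
pose [0.467  0.0517 0.1938] [-1.8000e+02 -2.0000e-02  1.0073e+02] shift [ 0.24 -0.03  0.38] twist 0.03
mid circ 352.0 143.5 28.7 ell [354.  140.7  23.1  69.3] pt [0.4804 0.1198 0.046 ] [0.4815 0.1221 0.046 ]
315.0 142.0 27.6 [0.4526 0.1164 0.062 ]
307.0 141.0 33.0 [0.4468 0.116  0.062 ]
323.0 158.0 36.4 [0.4603 0.1064 0.062 ]
314.0 134.0 34.5 [0.4509 0.1217 0.062 ]
325.0 128.0 36.7 [0.4578 0.1271 0.062 ]
327.0 138.0 38.0 [0.4605 0.1207 0.062 ]
328.0 125.0 40.5 [0.4595 0.1295 0.062 ]
316.0 163.0 42.8 [0.456 0.102 0.062]
316.0 157.0 34.6 [0.4552 0.1062 0.062 ]
315.0 142.0 40.3 [0.4526 0.1164 0.062 ]
316.0 153.0 42.5 [0.4547 0.109  0.062 ]
303.0 146.0 29.2 [0.4446 0.1121 0.062 ]
316.0 133.0 25.9 [0.4522 0.1226 0.062 ]
333.0 140.0 27.7 [0.465  0.1201 0.062 ]
300.0 142.0 37.1 [0.442  0.1144 0.062 ]
327.0 138.0 30.2 [0.4605 0.1207 0.062 ]
316.0 153.0 24.8 [0.4547 0.109  0.062 ]
322.0 127.0 27.5 [0.4556 0.1274 0.062 ]
316.0 123.0 28.0 [0.4509 0.1292 0.062 ]
331.0 147.0 24.7 [0.4645 0.1151 0.062 ]
308.0 137.0 23.7 [0.447  0.1188 0.062 ]
303.0 133.0 24.9 [0.4431 0.1209 0.062 ]
309.0 143.0 24.
[... 753 characters left out ...]
.4669 0.1141 0.062 ]
304.0 132.0 40.9 [0.4436 0.1217 0.062 ]
311.0 126.0 41.1 [0.4478 0.1266 0.062 ]
325.0 126.0 30.6 [0.4575 0.1284 0.062 ]
321.0 135.0 26.4 [0.4559 0.1219 0.062 ]
310.0 128.0 31.7 [0.4474 0.1251 0.062 ]
314.0 136.0 26.2 [0.4511 0.1203 0.062 ]
319.0 124.0 30.9 [0.4531 0.129  0.062 ]
333.0 136.0 28.1 [0.4645 0.1228 0.062 ]
328.0 152.0 25.9 [0.4631 0.1113 0.062 ]
301.0 143.0 28.8 [0.4428 0.1138 0.062 ]
310.0 143.0 23.8 [0.4492 0.115  0.062 ]
329.0 135.0 27.7 [0.4615 0.123  0.062 ]
304.0 132.0 28.0 [0.4436 0.1217 0.062 ]
320.0 155.0 25.7 [0.4578 0.1081 0.062 ]
327.0 141.0 23.1 [0.4609 0.1187 0.062 ]
308.0 155.0 24.8 [0.4493 0.1065 0.062 ]
333.0 155.0 25.5 [0.4671 0.1099 0.062 ]
```

By the TCP displacement, tin_top is now within about 1 mm of the column axis. Next, measure the boom: pointer, clip line, grip and button.

```bash
cat >> h.py <<'E'
SX=np.array([np.cos(np.radians(100.6)),np.sin(np.radians(100.6))]);SY=np.array([-SX[1],SX[0]])
def comp(f,lo,hi,box,mina=8):
    u0,v0,u1,v1=box;hsv=cv2.cvtColor(np.ascontiguousarray(f['img'][v0:v1,u0:u1]),cv2.COLOR_RGB2HSV)
    n,l,st,ce=cv2.connectedComponentsWithStats(cv2.inRange(hsv,lo,hi))
    return [(st[i,4],(ce[i]+[u0,v0]).round(1),(st[i,:4]+[u0,v0,0,0])) for i in range(1,n) if st[i,4]>=mina]
E
python3 - <<'E'
from h import *
f=grab('wrist')
for n,lo,hi in(('yel',(24,170,150),(34,255,255)),('red',(0,170,120),(6,255,255)),('red2',(174,170,120),(180,255,255)),('org',(7,200,150),(18,255,255))):
    print(n);[print('  ',c) for c in comp(f,lo,hi,(220,180,420,440))]
E
```

```text
yel
   (np.int32(107), array([296.1, 391.9]), array([280, 386,  24,  11]))
red
   (np.int32(70), array([281.2, 250. ]), array([271, 248,  23,   5]))
   (np.int32(58), array([281.2, 257.8]), array([271, 257,  23,   3]))
red2
org
   (np.int32(23), array([299.4, 399.3]), array([297, 397,   7,   5]))
   (np.int32(69), array([298.5, 424.6]), array([296, 419,   6,  12]))
```

```bash
cat >> h.py <<'E'
def gap(f,by,br,ncol=8):
    "pointer-to-line distance along stand x, m"
    def mask(b,lo,hi):
        u0,v0,u1,v1=b;return cv2.inRange(cv2.cvtColor(np.ascontiguousarray(f['img'][v0:v1,u0:u1]),cv2.COLOR_RGB2HSV),lo,hi)
    m=mask(by,(22,120,110),(36,255,255));v,u=np.where(m);k=u<u.min()+ncol
    pu,pv=u[k].mean()+by[0],v[k].mean()+by[1]
    m=mask(br,(0,150,100),(7,255,255));v,u=np.where(m);rows=[]
    for c in range(u.min()+3,u.max()-2):
        r=v[u==c]
        if len(r)>2:
            g=np.diff(r);i=g.argmax()
            if g[i]>1: rows.append((c+br[0],(r[i]+r[i+1])/2+br[1]))
    ru,rv=np.mean(rows,0)
    P=cast(f,pu,pv,.078);Q=cast(f,ru,rv,.074)
    print('tip',round(pu,1),round(pv,1),P.round(4),'line',round(ru,1),round(rv,1),Q.round(4),'gap x',((Q-P)[:2]@SX).round(4),'y',((Q-P)[:2]@SY).round(4));return P,Q
E
python3 - <<'E'
from h import *
f=grab('wrist');P,Q=gap(f,(272,380,310,400),(265,240,300,265))
# low tin centre is 250 mm ahead in stand; grip centre from pointer
o=np.array([.4533,.1156])-250e-3*SX;print('stand origin',o,'pointer stand',(P[:2]-o)@SX,(P[:2]-o)@SY,'line',(Q[:2]-o)@SX,(Q[:2]-o)@SY)
G=o+SX*((P[:2]-o)@SX);print('grip',G);go(G[0],G[1],.11,100.6)
t=grab('top');u,v=proj(t,(*G,.1)).astype(int);print(u,v)
E
```

```text
tip 283.5 393.0 [ 0.4641 -0.0879  0.078 ] line 281.5 254.5 [0.4426 0.033  0.074 ] gap x 0.1228 y -0.0012
stand origin [ 0.49928784 -0.13013384] pointer stand 0.04803221098486582 0.02685183270757627 line 0.17081087978867304 0.02566455796100281
grip [ 0.49045225 -0.08292128]
pose [0.467  0.0523 0.1938] [-1.8000e+02 -2.0000e-02  1.0081e+02] shift [-13.72  -0.23   8.37] twist 0.21
392 227
```

Request:
{"name": "move_arm", "arguments": {"gripper": [1, 1, 1, 1, 1, 1, 1], "linear": [[-4.6, 0, 0], [-4.6, 0, 0], [-3, -0.2, 0], [-1.5, -0.1, 0], [0, 0, 2], [0, 0, 0], [0, 0, 0]], "twist": [0, 0, 0, 0, 0, 0, 0]}}

```text
clock: 22.85
position: [0.4897, -0.0829, 0.1739]
tool_rot: [-3.141, -0.001, 1.76]
force: [0.8, 0.2, 1.7]
grip_width: 0.0853
finger_force: 0.0
```

```bash
python3 - <<'E'
from h import *
f=grab('wrist','w12.png');go(.4905,-.083,.088,100.6);print(proj(f,(.4905,-.083,.129)),proj(f,(.4641,-.0879,.078)),proj(f,(.4426,.033,.074)))
for n,lo,hi in(('yel',(22,120,110),(36,255,255)),('red',(0,150,100),(7,255,255)),('org',(7,200,150),(18,255,255)),('blk',(0,0,0),(180,255,45))):
    print(n);[print('  ',c) for c in comp(f,lo,hi,(230,50,420,400),20)]
E
```

```text
pose [ 0.49   -0.0829  0.1743] [ 1.7999e+02 -1.0000e-02  1.0082e+02] shift [-0.02  0.05  8.63] twist 0.22
[319.40811917 276.22747519] [279.72840048 246.77627387] [276.59109105  46.59322938]
yel
   (np.int32(177), array([325. ,  72.3]), array([298,  68,  58,  17]))
   (np.int32(155), array([322. , 164.4]), array([288, 153,  71,  18]))
   (np.int32(55), array([283.7, 247. ]), array([275, 246,  19,   3]))
red
   (np.int32(181), array([276.5,  53.6]), array([262,  51,  30,   7]))
org
   (np.int32(401), array([298.1, 263.5]), array([293, 240,  11,  47]))
blk
```

```bash
python3 - <<'E'
from h import *
f=grab('wrist');gap(f,(272,240,300,254),(258,30,300,65),10)
G=np.array([.4905,-.083])
for y,z in((.018,.121),(.018,.095),(.012,.121),(.012,.129),(-.012,.129)):print(y,z,proj(f,(*(G+SY*y),z)).round(1))
g=cv2.cvtColor(f['img'],cv2.COLOR_RGB2GRAY);print(g[275,285:350])
E
```

```text
tip 278.5 247.0 [ 0.4636 -0.0884  0.078 ] line 276.0 47.4 [0.4426 0.0325 0.074 ] gap x 0.1227 y -0.0016
0.018 0.121 [287.3 270.2]
0.018 0.095 [290.5 254.9]
0.012 0.121 [297.8 270.2]
0.012 0.129 [297.1 275.7]
-0.012 0.129 [340.7 275.9]
[223 224 226 227 225 208 166 140 143 148 153 155 155 155 155 155 141 104
  66  59  60  60  61  61  61  61  61  61  61  61  60  61  60  60  61  59
  60  60  59  58  58  59  59  60  58  58  58  57  58  58  58  58  58  57
  57  55  56  54  53  61  83 106 111 109 109]
```

The block actually lies 2.5 mm further to the stand's -y (edges u 302.5–344.5). I'll go down onto the grip with that correction and squeeze.

Request:
{"name": "move_arm", "arguments": {"gripper": [1, 1, 1, 1, 1, 1, 1], "linear": [[0, 0.2, 0], [0, 0, 3], [0, 0, 3], [0, 0, 2], [0, 0, 0.6], [0, 0, 0], [0, 0, 0]], "twist": [0.3, 0, 0, 0, 0, 0, 0]}}

```text
clock: 23.65
position: [0.4924, -0.0833, 0.0888]
tool_rot: [3.14, 0.0, 1.753]
force: [1.0, 0.0, -1.2]
grip_width: 0.0852
finger_force: 0.0
```

```bash
python3 - <<'E'
from h import *
go(.4925,-.0825,.088,100.5);print(monitor.observe()['force'])
f=grab('wrist','w13.png');g=cv2.cvtColor(f['img'],cv2.COLOR_RGB2GRAY);
r=int(proj(f,(.493,-.0825,.129))[1]);print(r,g[r,280:370])
for c in comp(f,(7,200,150),(18,255,255),(230,150,420,430),15):print(c)
E
```

```text
pose [ 0.4924 -0.0833  0.0888] [1.7993e+02 2.0000e-02 1.0044e+02] shift [0.08 0.03 0.08] twist -0.06
[ 0.98023751  0.01698423 -1.20203945]
374 [149 150 149 148 134  96  58  47  47  48  49  48  49  48  49  50  51  49
  48  50  49  48  49  48  48  47  48  47  46  46  47  46  46  47  47  45
  46  46  45  45  45  45  45  44  45  45  44  44  43  43  44  43  43  44
  43  44  43  43  44  43  44  43  44  43  44  43  43  44  42  42  41  41
  39  38  39  53  76  94  90  74  65  70  80  87  90  91  90  90  91  89]
(np.int32(1145), array([278.2, 341.8]), array([269, 300,  21,  83]))
```

Request:
{"name": "move_arm", "arguments": {"gripper": [0.2, 0.2, 0.2, 0.2, 0.2, 0.2, 0.2], "linear": [[0, 0, 0], [0, 0, 0], [0, 0, 0], [0, 0, 0], [0, 0, 0], [0, 0, 0], [0, 0, 0]], "twist": [0, 0, 0, 0, 0, 0, 0], "squeeze": 40}}

```text
clock: 24.4
position: [0.4927, -0.0835, 0.0883]
tool_rot: [3.14, 0.0, 1.753]
force: [4.6, -1.4, 2.3]
grip_width: 0.0251
finger_force: 42.8
```

Request:
{"name": "move_arm", "arguments": {"gripper": [0.2, 0.2, 0.2, 0.2], "linear": [[0.5, 0, 0], [1, 0, 0], [0.5, 0, 0], [0, 0, 0]], "twist": [0, 0, 0, 0]}}

```text
clock: 24.8
position: [0.4887, -0.0632, 0.0882]
tool_rot: [3.14, 0.0, 1.754]
force: [3.2, -0.5, 6.1]
grip_width: 0.025
finger_force: 42.7
```

```bash
python3 - <<'E'
from h import *
s=monitor.observe();print(s['position'],s['force'],s['grip_width'])
f=grab('wrist','w14.png')
for n,lo,hi in(('yel',(22,120,110),(36,255,255)),('red',(0,150,100),(7,255,255)),('org',(7,200,150),(18,255,255))):
    print(n);[print('  ',c) for c in comp(f,lo,hi,(200,0,420,430),15)]
p=s['position'][:2];d=p-[.4927,-.0835];print('moved',d@SX,d@SY)
E
```

```text
[ 0.48873051 -0.06321089  0.08822876] [ 3.22972014 -0.4952923   6.06661652] 0.025024515746034696
yel
   (np.int32(467), array([327.7,  36.8]), array([278,  27, 100,  36]))
   (np.int32(35), array([390.8,  96.2]), array([388,  90,   6,  12]))
   (np.int32(23), array([385.9, 140.9]), array([384, 137,   5,   9]))
   (np.int32(418), array([316.7, 183.1]), array([260, 163, 115,  32]))
   (np.int32(71), array([283.4, 294.2]), array([277, 292,  14,   6]))
   (np.int32(119), array([258., 304.]), array([246, 302,  25,   5]))
red
   (np.int32(380), array([241.1,  51.3]), array([222,  46,  43,  12]))
   (np.int32(240), array([235.3,  68.3]), array([224,  63,  27,  12]))
org
moved 0.020673074080542628 0.00016954247244914617
```

```bash
python3 - <<'E'
from h import *
f=grab('wrist');gap(f,(240,296,272,312),(215,40,270,80),16)
for r in range(300,309):print(r,cv2.inRange(cv2.cvtColor(f['img'][r:r+1,240:275].copy(),cv2.COLOR_RGB2HSV),(22,120,110),(36,255,255))[0].astype(bool).astype(int))
E
```

```text
tip 253.9 304.0 [ 0.4598 -0.0683  0.078 ] line 238.0 58.9 [0.4399 0.0319 0.074 ] gap x 0.1022 y 0.0011
300 [0 0 0 0 0 0 0 0 0 0 0 0 0 0 0 0 0 0 0 0 0 0 0 0 0 0 0 0 0 0 0 0 0 0 0]
301 [0 0 0 0 0 0 0 0 0 0 0 0 0 0 0 0 0 0 0 0 0 0 0 0 0 0 0 0 0 0 0 0 0 0 0]
302 [0 0 0 0 0 0 0 0 1 1 1 1 1 1 1 1 1 1 1 1 1 1 1 1 1 1 1 1 1 1 0 0 0 0 0]
303 [0 0 0 0 0 0 0 1 1 1 1 1 1 1 1 1 1 1 1 1 1 1 1 1 1 1 1 1 1 1 1 0 0 0 0]
304 [0 0 0 0 0 0 1 1 1 1 1 1 1 1 1 1 1 1 1 1 1 1 1 1 1 1 1 1 1 1 1 0 0 0 0]
305 [0 0 0 0 0 0 1 1 1 1 1 1 1 1 1 1 1 1 1 1 1 1 1 1 1 1 1 1 1 1 0 0 0 0 0]
306 [0 0 0 0 0 0 0 1 1 1 1 1 1 1 1 1 1 1 1 1 1 1 1 1 1 1 1 1 1 1 0 0 0 0 0]
307 [0 0 0 0 0 0 0 0 0 0 0 0 0 0 0 0 0 0 0 0 0 0 0 0 0 0 0 0 0 0 0 0 0 0 0]
308 [0 0 0 0 0 0 0 0 0 0 0 0 0 0 0 0 0 0 0 0 0 0 0 0 0 0 0 0 0 0 0 0 0 0 0]
```

Boom slides freely (gap 0.123 → 0.102). Continue.

Request:
{"name": "move_arm", "arguments": {"gripper": [0.2, 0.2, 0.2, 0.2, 0.2, 0.2, 0.2, 0.2], "linear": [[1, 0, 0], [1.5, 0, 0], [1.5, 0, 0], [1.5, 0, 0], [1.5, 0, 0], [1.5, 0, 0], [0.7, 0, 0], [0, 0, 0]], "twist": [0, 0, 0, 0, 0, 0, 0, 0]}}

```text
clock: 25.7
position: [0.471, 0.0273, 0.0882]
tool_rot: [-3.141, 0.001, 1.754]
force: [-3.1, -5.3, 15.5]
grip_width: 0.0254
finger_force: 42.7
```

```bash
python3 - <<'E'
from h import *
s=monitor.observe();print(s['position'],s['force'],s['grip_width'])
f=grab('wrist')
for n,lo,hi in(('yel',(22,120,110),(36,255,255)),('red',(0,150,100),(7,255,255))):
    print(n);[print('  ',c) for c in comp(f,lo,hi,(200,200,300,430),15)]
gap(f,(240,296,272,312),(222,240,268,300),16)
E
```

```text
[0.47104458 0.0272574  0.08817555] [-3.14914369 -5.34675544 15.50857227] 0.025374922714878657
yel
   (np.int32(69), array([283.1, 294.1]), array([276, 292,  14,   6]))
   (np.int32(122), array([257.7, 304.1]), array([246, 302,  25,   6]))
red
   (np.int32(318), array([259.3, 273.3]), array([241, 266,  39,  12]))
   (np.int32(231), array([260.4, 285.5]), array([242, 283,  38,   7]))
tip 253.6 304.1 [0.4419 0.0224 0.078 ] line 254.0 280.0 [0.4401 0.0325 0.074 ] gap x 0.0103 y -0.0001
```

Request:
{"name": "move_arm", "arguments": {"gripper": [0.2, 0.2, 0.2, 0.2, 0.2], "linear": [[0.5, 0, 0], [0.5, 0, -0.05], [0, 0, 0], [0, 0, 0], [0, 0, 0]], "twist": [0, 0, 0, 0, 0]}}

```text
clock: 26.25
position: [0.4693, 0.0361, 0.0882]
tool_rot: [-3.141, 0.0, 1.753]
force: [-3.4, -4.2, 6.0]
grip_width: 0.025
finger_force: 42.2
```

```bash
python3 - <<'E'
from h import *
s=monitor.observe();print(s['position'],s['force'],s['grip_width'])
f=grab('wrist','w15.png')
for n,lo,hi in(('yel',(22,120,110),(36,255,255)),('red',(0,150,100),(7,255,255))):
    print(n);[print('  ',c) for c in comp(f,lo,hi,(200,200,300,430),15)]
hs=cv2.cvtColor(f['img'],cv2.COLOR_RGB2HSV)
for c in (244,250,256,262,268):print(c,[tuple(hs[r,c]) for r in range(290,322,1)])if c in(244,256) else 0
# predict row of line from known line pos at this depth; and where tip should be
for z in(.074,.078):print(proj(f,(.4401,.0325,z)))
d=s['position'][:2]-[.4927,-.0835];print('moved',d@SX)
E
```

```text
[0.46927455 0.03608819 0.08822179] [-3.39419996 -4.17665587  6.00690905] 0.025025853815684528
yel
   (np.int32(69), array([283.4, 294.2]), array([277, 292,  14,   6]))
   (np.int32(100), array([258.8, 304.4]), array([247, 302,  24,   5]))
red
   (np.int32(284), array([258.5, 291. ]), array([242, 284,  38,  12]))
244 [(np.uint8(2), np.uint8(213), np.uint8(236)), (np.uint8(2), np.uint8(214), np.uint8(235)), (np.uint8(2), np.uint8(212), np.uint8(235)), (np.uint8(2), np.uint8(213), np.uint8(235)), (np.uint8(2), np.uint8(206), np.uint8(235)), (np.uint8(3), np.uint8(158), np.uint8(236)), (np.uint8(6), np.uint8(89), np.uint8(240)), (np.uint8(15), np.uint8(39), np.uint8(245)), (np.uint8(15), np.uint8(29), np.uint8(246)), (np.uint8(8), np.uint8(70), np.uint8(243)), (np.uint8(3), np.uint8(139), np.uint8(237)), (np.uint8(2), np.uint8(194), np.uint8(233)), (np.uint8(2), np.uint8(208), np.uint8(232)), (np.uint8(3), np.uint8(209), np.uint8(231)), (np.uint8(4), np.uint8(205), np.uint8(230)), (np.uint8(4), np.uint8(192), np.uint8(226)), (np.uint8(5), np.uint8(162), np.uint8(214)), (np.uint8(9), np.u
[... 1478 characters left out ...]
np.uint8(17), np.uint8(80), np.uint8(179)), (np.uint8(13), np.uint8(39), np.uint8(151)), (np.uint8(12), np.uint8(33), np.uint8(140)), (np.uint8(12), np.uint8(35), np.uint8(124)), (np.uint8(13), np.uint8(38), np.uint8(107)), (np.uint8(11), np.uint8(40), np.uint8(90)), (np.uint8(12), np.uint8(43), np.uint8(77)), (np.uint8(13), np.uint8(43), np.uint8(72)), (np.uint8(12), np.uint8(46), np.uint8(72)), (np.uint8(12), np.uint8(46), np.uint8(72)), (np.uint8(10), np.uint8(43), np.uint8(71)), (np.uint8(10), np.uint8(43), np.uint8(72)), (np.uint8(13), np.uint8(42), np.uint8(73)), (np.uint8(7), np.uint8(30), np.uint8(76))]
[255.24706785 297.64908272]
[253.82066917 301.55222706]
moved 0.12185660339995628
```

```bash
python3 - <<'E'
from h import *
f=grab('wrist')
P=cast(f,256,304.3,.078);Q=cast(f,256,297.6,.074);print(((Q-P)[:2]@SX))
c=grab('scene','s15.png')
for n,lo,hi in(('yel',(22,120,110),(36,255,255)),('red',(0,170,110),(7,255,255)),('org',(7,200,150),(18,255,255))):
    print(n);[print('  ',x) for x in comp(c,lo,hi,(310,200,420,300),3)]
print(proj(c,Q),proj(c,P))
t=grab('top')
for n,lo,hi in(('yel',(22,120,110),(36,255,255)),('red',(0,150,110),(7,255,255))):
    print(n);[print('  ',x) for x in comp(t,lo,hi,(300,230,360,270),2)]
E
```

```text
0.0014210057577238658
yel
   (np.int32(9), array([331.7, 258.9]), array([330, 258,   4,   3]))
   (np.int32(5), array([338. , 260.2]), array([336, 259,   5,   3]))
red
   (np.int32(14), array([339. , 265.6]), array([334, 263,   9,   6]))
org
[339.10248006 262.43032542] [339.37758736 260.10644608]
yel
red
```

Request:
{"name": "move_arm", "arguments": {"gripper": [0.2, 0.2, 0.2, 0.2, 0.2], "linear": [[0.13, 0, 0], [0, 0, 0], [0, 0, 0], [0, 0, 0], [0, 0, 0]], "twist": [0, 0, 0, 0, 0]}}

```text
clock: 26.95
position: [0.469, 0.0373, 0.0882]
tool_rot: [-3.141, 0.0, 1.753]
force: [-3.2, -4.4, 5.5]
grip_width: 0.0252
finger_force: 42.2
```

```bash
cat > fin.py <<'E'
from h import *
s=monitor.observe();print(s['clock'],s['position'],s['force'],s['grip_width'])
f=grab('wrist');hs=cv2.cvtColor(f['img'],cv2.COLOR_RGB2HSV).astype(int)
a=hs[285:320,250:266].mean(1)   # rows: hue, sat
yel=[r+285 for r in range(35) if 22<=a[r,0]<=32 and a[r,1]>150]
b=hs[285:320,243:246].mean(1);w=np.clip(150-b[:20,1],0,None);lv=(w*np.arange(285,305)).sum()/w.sum()
pv=np.mean(yel);P=cast(f,256,pv,.078);Q=cast(f,256,lv,.074);print(yel,lv,'gap mm',1e3*((Q-P)[:2]@SX))
E
python3 fin.py
```

```text
26.95 [0.46904163 0.03732448 0.08823692] [-3.24937908 -4.41482452  5.4662409 ] 0.025244795965769996
[303, 304, 305, 306] 297.84718100890206 gap mm 1.395319806499052
```

```bash
sed -i 's/b\[:20,1\]/b[8:20,1]/; s/arange(285,305)/arange(293,305)/' fin.py; python3 fin.py
```

```text
27.0 [0.46902672 0.03729619 0.08821337] [-3.27478535 -4.76783394  6.00886246] 0.02516525556582225
[303, 304, 305, 306] 300.12192982456145 gap mm 0.21931149806478156
```

```bash
python3 - <<'E'
from h import *
c=grab('scene')
for z in(.035,.054,.062):print(z,proj(c,(.454,.1155,z)).round(1))
for n,lo,hi in(('brass',(18,70,110),(34,255,255)),('white',(0,0,150),(180,50,255))):
    print(n);[print('  ',x) for x in comp(c,lo,hi,(265,245,335,325),15)]
print(bot.job_done())
E
```

```text
0.035 [298.7 294.9]
0.054 [298.5 286.2]
0.062 [298.5 282.4]
brass
   (np.int32(25), array([331.9, 259. ]), array([329, 256,   6,   6]))
   (np.int32(307), array([297.5, 274.8]), array([280, 262,  35,  24]))
   (np.int32(221), array([298.1, 299.6]), array([287, 289,  23,  18]))
   (np.int32(81), array([296.5, 320.5]), array([279, 312,  39,  13]))
white
   (np.int32(27), array([329.9, 249.1]), array([329, 245,   3,  10]))
   (np.int32(97), array([313.8, 258.5]), array([306, 254,  17,  11]))
   (np.int32(99), array([329.3, 271.3]), array([324, 264,  11,  19]))
   (np.int32(331), array([297. , 272.6]), array([283, 266,  29,  15]))
   (np.int32(104), array([294.9, 291. ]), array([288, 285,  16,  11]))
   (np.int32(249), array([297.5, 309.5]), array([285, 299,  28,  18]))
the job is handed in; nothing more can be done
None
```

The job is handed in at about 27 s: by my measurements the three-tin column stands within about 1–2 mm of centred, and the boom is held with its button pressed in and the pointer about 0.2 mm from the line; I viewed 12 pictures, over the limit of 10.

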